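# Prop up the gas isolator's guard and turn its knob home

## Robot

A 7-joint arm with a two-finger parallel gripper is mounted at the origin on a cart in front of the work surface, level with it; the furniture and walls round the work are solid. World frame = base frame: x ahead of the robot, y to its left, z up, the work surface at z = 0. Lengths are in m, angles in rad, forces in N, time in s.
With the tool pointing down it reaches from about 0.425 to 0.8 m from the base axis. Payload 8.3 kg.
Tool frame: the origin (TCP) lies midway between the tips of the shut fingers; the grasp point (between the pads) lies 19 mm behind it; z points along the fingers, y is the line along which they close (so a half turn about z gives the same grasp; the last joint's range is limited). The gripper opens to 85 mm and grips with 20 to 120 N. Pads are 22 mm wide; open, the fingers measure 114 mm over their backs; the gripper's body (76 mm by 85 mm) begins 54 mm behind the grasp point. The pads swing forward as they close: fully open they stand 13 mm farther back than shut.
Start: joints at [-1.186, 0.383, 0.016, 1.37, -0.006, 1.388, -0.046], TCP at [0.271, 0.563, 0.231] pointing down, gripper open.
Joint ranges: [-2.95, 2.95], [-0.25, 2.06], [-1.52, 1.56], [0.18, 2.33], [-1.44, 4.58], [0.02, 2.06], [-3.01, 3.01]. Speed limits (rad/s): [2.39, 2.39, 3.01, 3.01, 3.14, 3.14, 3.14].

## Interface

Orientations are given as [roll, pitch, yaw] about the fixed x, y, z axes, in that order (R = Rz(yaw) Ry(pitch) Rx(roll)).
In Python, from bench import manip gives the robot as it stands. The module is installed in compiled form; this text tells all that it offers.
- The arm moves only by the tool arm_command, never from a script. Its argument "series" is a list of rows, each an object with "dp": the shift along the tool's x, y, z in units of 30 mm (1.0 is 30 mm), a list of three; "twist": the turn about the tool's z in units of 6 degrees (1.0 is 6 degrees); "hand": the finger opening in mm, from 0 to 85.4. In form: [{"dp": [x, y, z], "twist": twist, "hand": hand}, ...]. A call has 1 to 20 rows; each row shifts and turns the commanded pose from where the row before left it, along the tool's axes as they then stand; what a row does not reach is not made up. A row lasts 1/12 s, in which the tool goes at most 41.7 mm and 7.16 degrees, less where a joint would pass 70% of its speed; a pose out of reach is approached as far as the arm can. A call is refused whole if a number of a shift passes 1 or a number of a turn 1, either way. A call with a gripper value outside its range is refused whole. The fingers move at their own pace and stop on an object; "squeeze" is the grip in N (left out, the last holds). Time passes only in rows, so rows that do not move let the fingers close. It gives the time, the measured TCP pose, the force, the opening and the grip force at its end, in the units of the state.
- manip.get_obs(): the state, without advancing time (a new reading comes with each control period).
- manip.get_image(name): name is "scene" or "top" or "wrist"; returns (picture, depth): 480x640x3 uint8, blue, green, red; 480x640 float32, m along the optical axis (not along the pixel's ray), 0 where there is no reading.
- manip.get_calibration(name): a dict with "fovy" (degrees; the focal length in pixels is half the picture's height over the tangent of half this angle, whatever the lens; pixels are square), "cx", "cy" (the principal point, pixels), "R" (3x3) and "t" (3): a world point X has camera coordinates R X + t; the wrist camera has in their place "tool_from_camera" (4x4, takes a point from camera to tool coordinates, whose origin is the TCP and whose axes are the flange's). Camera axes: x right, y down, z forward; pixel columns grow to the right and rows downward; lengths in m; the calibration is good to about 2 mm. A picture is of the moment at which its call begins: read the wrist's pose just before it. get_calibration takes no time and is no camera call.
- manip.finish_job(): hands the job in; it is judged then, once.
The state is a dict: "time": time; "qpos": joint angles; "dq": joint speeds; "effort": joint torques, N m; "position": TCP position; "ee_rot": TCP orientation; "ft_force": force on the tool from outside, world axes, zero at the start; "wrist_torque": the same for the moment, N m; "gripper_width": finger opening in m; "gripper_force": force on a finger pad.
Only numpy, scipy, OpenCV 4.12 (cv2) and the standard library are available. Lean on these libraries where they do the work, as an engineer would, in place of code of your own. Each camera call takes 0.05 s, during which the arm holds its last target. There are 200 camera calls.

## Task

Lift the sprung flap on the white gas isolator box until its prop leg drops in, and lower it onto the leg so that it stands open by itself. Then turn the black knob beneath it clockwise until you feel it bear firmly on its end stop, but do not strain the stop, and let go, leaving the knob on its stop and the flap propped open. Do not knock the other things about.

Things in the scene. Friction and masses are not known exactly. Their poses are not given: they have to be found in the camera images.
- isolator: white control box of the hob's gas isolator, screwed to the worktop, 185 (x) x 190 (y) x 30 mm, with a bulkhead 74 mm high along its rear. Origin: centre of its underside; x points from its front to its rear bulkhead, y to its left, z up. It carries the guard, the prop leg, the knob and the knob's hidden end stop.
- guard: hinged metal flap over the knob, 107 mm long (x), 170 mm wide, 4 mm thick. Origin on the hinge axis (its y axis), 72.5 mm behind the box's origin, 80 mm above the worktop. Shut, its axes are parallel to the box's and it reaches forward (-x). It opens about +y: the tilt of its z axis is its opening angle (0 shut, hard stop 2.1 rad). A spring shuts it (1 to 3 N at the bar).
- guard_bar (a point): middle of the round bar (10 mm thick, 60 mm clear length along y) of the U-shaped pull on the guard's front edge; 167 mm from the hinge axis, in the plane of the flap, 55 mm beyond its edge. Shut, it is 80 mm above the worktop, 50 mm above the box's deck. Held from straight above with fingers closing along the box's x, it can turn between the pads as the guard rises.
- leg_foot (a point): foot of the prop leg, a 7 mm steel rod 114 mm long hinged under the guard's left side, 78 mm left of the middle. As the guard rises the foot trails over the deck and up a small ramp; once the guard is past about 1.7 rad the foot drops behind a 6 mm step. Lowered from there, the guard comes to rest on the leg at about 1.58 rad and stands; lowered without the foot having dropped, it shuts again.
- knob: black rotary knob under the guard: a 44 mm skirt with an upright grip bar 42 mm long (knob's x), 14 mm thick (y), top 72 mm above the worktop. Origin on its vertical axis at the skirt's underside, 34 mm above the worktop, 15.5 mm in front of the box's origin, 88 mm in front of the hinge. Its yaw is the bar's direction. It turns stiffly (friction about 0.1 N m) and stays where left.
- knob_grip (a point): point on the knob's axis, 60 mm above the worktop, at the height to grip the bar
- stop_axis (a point): point on the knob's axis inside the box, 18 mm above the worktop. A hidden sprung end stop meets the knob at 20 mm radius after 0.5 to 1.4 rad of clockwise turn (from above, yaw decreasing), differently from box to box. From there the torque rises by 3 N m per rad: 0.15 to 0.4 N m above the friction is firm, 0.5 strains it. Let go, the knob stays on the stop.
- canister_1: white lidded storage pot, 72 mm across, 85 mm tall; a bystander. Origin: centre of its underside
- jar_1: glass jam jar with a green lid, 70 mm across, 104 mm tall; a bystander. Origin: centre of its underside
- glass_1: clear drinking glass, 83 mm across, 94 mm tall; a bystander. Origin: centre of its underside
- mill_1: small salt shaker with a grey dome, 44 mm across, 90 mm tall; a bystander. Origin: centre of its underside
- spice_jar_1: spice jar with a red cap, 45 mm across, 106 mm tall; a bystander. Origin: centre of its underside
- egg_timer: round white wind-up kitchen timer, 63 mm across, 52 mm tall; a bystander. Origin: centre of its underside
- coaster: flat round cork coaster, 94 mm across, 5 mm thick; a bystander. Origin: centre of its underside

How it is judged:
By the outcome, as a careful person would: the job done as asked, in the order asked, and still so for the second after the job is handed in, with the robot touching nothing.
It also fails if it takes over 72 s, if anything falls off the work surface, if the arm or the gripper's body presses on something with over 40 N, if the wrist force passes 120 N, or if a joint passes its speed limit or range.

## Working session

There is one attempt and no reset: what is moved stays moved. The work goes in short steps, Python scripts to look and compute and a tool call to move; the robot and the scene stay as the last step left them, time stands still between calls to the robot, and variables do not carry over. Pictures are saved under pics/ and viewed, at most 10 in all, crops included, and the job is handed in when it is done.

Besides the shell and the picture viewer there is one more tool, called after "Call:" in YAML: its name, and indented under it one key for each argument. arm_command: Moves the arm, as the interface text tells. Its arguments: {"type":"object","properties":{"series":{"type":"array"},"squeeze":{"type":"number"}},"required":["series"]}

```bash
mkdir -p pics; cat > h.py <<'E'
import numpy as np, cv2
from bench import manip
def pix2w(name,u,v,d,obs=None):
    c=manip.get_calibration(name); f=240/np.tan(np.radians(c['fovy'])/2)
    p=np.array([(u-c['cx'])/f*d,(v-c['cy'])/f*d,d])
    if 'R' in c: return np.array(c['R']).T@(p-np.array(c['t']))
    from scipy.spatial.transform import Rotation as Ro
    q=np.array(c['tool_from_camera'])@np.r_[p,1]
    return Ro.from_euler('xyz',obs['ee_rot']).as_matrix()@q[:3]+obs['position']
def snap(name,tag):
    o=manip.get_obs(); im,d=manip.get_image(name); cv2.imwrite(f'pics/{tag}.png',im); np.savez(f'pics/{tag}.npz',im=im,d=d); return o,im,d
E
python3 - <<'E'
from h import *
o,_,_=snap('top','top1'); snap('scene','scene1')
print({k:np.round(v,3) for k,v in o.items()})
for n in('top','scene','wrist'):print(manip.get_calibration(n))
E
```

```text
{'time': np.float64(0.0), 'qpos': array([-1.186,  0.384,  0.016,  1.371, -0.006,  1.388, -0.047]), 'dq': array([-0.002,  0.   ,  0.   , -0.001,  0.   , -0.   , -0.   ]), 'effort': array([ 0.0000e+00, -6.2762e+01,  8.4400e-01, -3.7182e+01,  1.6000e-02,
        1.4000e-02,  0.0000e+00]), 'position': array([0.27 , 0.563, 0.23 ]), 'ee_rot': array([-3.14 ,  0.   ,  2.694]), 'ft_force': array([ 0.45 ,  0.11 , -0.397]), 'wrist_torque': array([ 0.059, -0.025,  0.006]), 'gripper_force': np.float64(0.0), 'gripper_width': np.float64(0.085)}
{'fovy': 57.20212258585861, 'cx': 327.442883638486, 'cy': 239.7347142138295, 'R': array([[ 0.01651772, -0.9993448 ,  0.03220467],
       [-0.98297139, -0.02212577, -0.18242177],
       [ 0.1830148 , -0.02864308, -0.98269281]]), 't': array([0.02763083, 0.53573493, 0.93378369])}
{'fovy': 54.12723787736089, 'cx': 317.86540943603586, 'cy': 242.60384405263304, 'R': array([[ 0.88314819, -0.46902629,  0.00797606],
       [-0.26097371, -0.50538455, -0.82248354],
       [ 0.38979738,  0.72429331, -0.56873298]]), 't': array([-0.44840311,  0.24609904,  0.66443216])}
{'fovy': 71.68075802792019, 'cx': 316.80312532312547, 'cy': 238.31033547290983, 'tool_from_camera': array([[-1.06370004e-03, -9.46669911e-01, -3.22203271e-01,
         8.42572616e-02],
       [ 9.99998867e-01, -1.35030974e-03,  6.66035345e-04,
         2.44939575e-04],
       [-1.06558984e-03, -3.22202198e-01,  9.46670274e-01,
        -1.41777181e-01],
       [ 0.00000000e+00,  0.00000000e+00,  0.00000000e+00,
         1.00000000e+00]])}
```

View pics/top1.png

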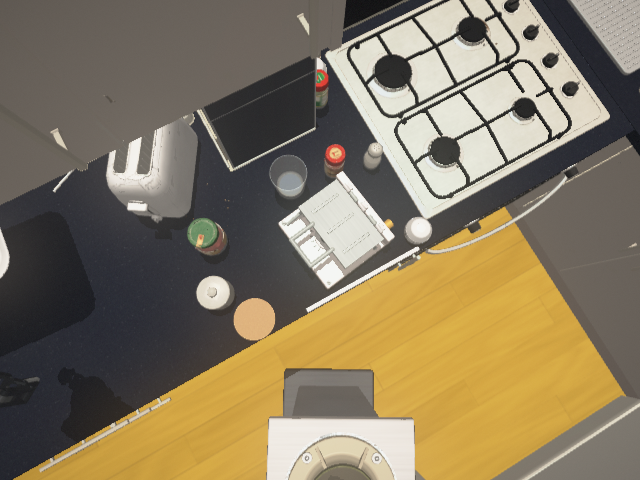

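View pics/scene1.png

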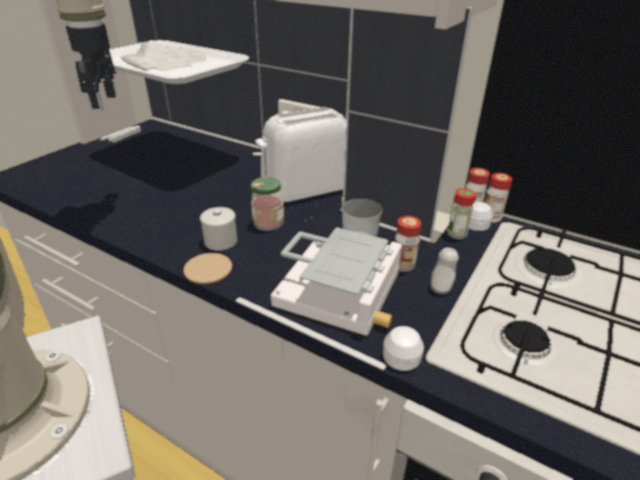

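The top view shows the box with corners near (281,218), (343,173), (393,235) and (331,288). I'll enlarge it and read the depth.

```bash
python3 - <<'E'
from h import *
z=np.load('pics/top1.npz'); im,d=z['im'],z['d']
c=im[160:300,265:410]; a=cv2.resize(c,None,fx=4,fy=4,interpolation=cv2.INTER_CUBIC)
cv2.imwrite('pics/top1c.png',a)
P=np.array([[pix2w('top',u,v,d[v,u]) for u in range(265,410)] for v in range(160,300)])
np.save('pics/P.npy',P)
for v in range(0,140,7): print(v+160,' '.join('%4d'%(1000*P[v,u,2]) for u in range(0,145,7)))
for u,v in[(281,218),(343,173),(393,235),(331,288)]: 
  print(u,v,np.round(pix2w('top',u,v,d[v,u]),3))
E
```

```text
Traceback (most recent call last):
  File "h.py", line 4, in pix2w
    c=manip.get_calibration(name); f=240/np.tan(np.radians(c['fovy'])/2)
ValueError: time passes only in moves, steps and waits
```

View pics/top1c.png

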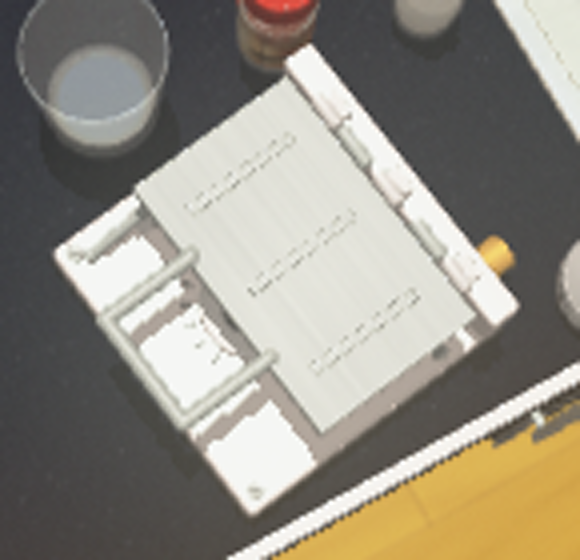

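The crop shows the guard shut. The bar runs from crop (103,318) to (183,420), the rear edge is at the right, and the leg is at the upper left.

```bash
cat >> h.py <<'E'
def ray(name,u,v,zz):
    c=manip.get_calibration(name); f=240/np.tan(np.radians(c['fovy'])/2)
    R=np.array(c['R']);C=-R.T@c['t']; r=R.T@np.array([(u-c['cx'])/f,(v-c['cy'])/f,1]); return C+r*(zz-C[2])/r[2]
E
python3 - <<'E'
from h import *
z=np.load('pics/top1.npz'); d=z['d']
def q(a,b,zz): 
    u,v=265+a/4-.4,160+b/4-.4; return ray('top',u,v,zz)
pts=dict(barL=(103,318,.085),barR=(183,420,.085),fl=(55,255,.03),fr=(250,515,.03),rl=(290,55,.074),rr=(518,305,.074),gfl=(135,188,.082),gfr=(322,432,.082),grr=(476,318,.082))
W={k:q(*p) for k,p in pts.items()}
for k in W: print(k,np.round(W[k],3))
for a,b in(('fr','fl'),('rr','rl'),('gfr','gfl'),('barR','barL')):
    e=W[b]-W[a]; print(a,b,np.hypot(*e[:2]),np.degrees(np.arctan2(e[1],e[0]))-90)
for n,(a,b) in dict(bar=(143,369),guard=(290,250),deck=(190,370)).items():
    print(n,np.round(pix2w('top',265+a/4,160+b/4,d[int(160+b/4),int(265+a/4)]),3))
E
```

```text
barL [0.528 0.119 0.085]
barR [0.474 0.075 0.085]
fl [0.574 0.15  0.03 ]
fr [0.428 0.036 0.03 ]
rl [0.682 0.02  0.074]
rr [ 0.542 -0.107  0.074]
gfl [0.601 0.104 0.082]
gfr [0.469 0.    0.082]
grr [ 0.533 -0.083  0.082]
fr fl 0.1849604537289218 -52.02280184761839
rr rl 0.18855370445064373 -47.797150129288966
gfr gfl 0.1674173930456297 -51.8668218299458
barR barL 0.06982537949502197 -50.80501668171103
bar [0.5   0.096 0.086]
guard [0.568 0.018 0.081]
deck [0.508 0.071 0.031]
```

Call:
arm_command:
  series:
    - {"dp": [-0.4, -0.3, 0], "twist": 0, "hand": 60}
    - {"dp": [-0.8, -0.65, 0], "twist": 0.5, "hand": 60}
    - {"dp": [-0.8, -0.72, 0], "twist": 0, "hand": 60}
    - {"dp": [-0.8, -0.72, 0], "twist": 0, "hand": 60}
    - {"dp": [-0.8, -0.72, 0], "twist": 0, "hand": 60}
    - {"dp": [-0.8, -0.72, 0], "twist": 0, "hand": 60}
    - {"dp": [-0.8, -0.72, 0], "twist": 0, "hand": 60}
    - {"dp": [-0.8, -0.72, 0], "twist": 0, "hand": 60}
    - {"dp": [-0.8, -0.72, 0], "twist": 0, "hand": 60}
    - {"dp": [-0.8, -0.72, 0], "twist": 0, "hand": 60}
    - {"dp": [-0.8, -0.72, 0], "twist": 0, "hand": 60}
    - {"dp": [-0.8, -0.72, 0], "twist": 0, "hand": 60}
    - {"dp": [-0.8, -0.72, 0], "twist": 0, "hand": 60}
    - {"dp": [-0.8, -0.72, 0], "twist": 0, "hand": 60}
    - {"dp": [-0.8, -0.6, 0], "twist": 0, "hand": 60}
    - {"dp": [-0.8, -0.6, 0], "twist": 0, "hand": 60}
    - {"dp": [-0.8, -0.4, 0], "twist": 0, "hand": 60}
    - {"dp": [-0.4, -0.2, 0], "twist": 0, "hand": 60}
    - {"dp": [0, 0, 0], "twist": 0.5, "hand": 60}
  squeeze: 30

```text
time: 1.68
position: [0.4681, 0.0651, 0.2311]
ee_rot: [-3.141, 0.001, 2.584]
ft_force: [-1.2, 0.3, -0.4]
gripper_width: 0.0598
gripper_force: 0.0
```

Call:
arm_command:
  series:
    - {"dp": [0, 0, 0], "twist": 0.8, "hand": 60}
    - {"dp": [0, 0, 0], "twist": 1, "hand": 60}
    - {"dp": [0, 0, 0], "twist": 1, "hand": 60}
    - {"dp": [0, 0, 0], "twist": 1, "hand": 60}
    - {"dp": [0, 0, 0], "twist": 1, "hand": 60}
    - {"dp": [0, 0, 0], "twist": 1, "hand": 60}
    - {"dp": [0, 0, 0], "twist": 1, "hand": 60}
    - {"dp": [0, 0, 0], "twist": 1, "hand": 60}
    - {"dp": [0, 0, 0], "twist": 1, "hand": 60}
    - {"dp": [0, 0, 0], "twist": 1, "hand": 60}
    - {"dp": [0, 0, 0], "twist": 1, "hand": 60}
    - {"dp": [0, 0, 0], "twist": 1, "hand": 60}
    - {"dp": [0, 0, 0], "twist": 1, "hand": 60}
    - {"dp": [0, 0, 0], "twist": 1, "hand": 60}
    - {"dp": [0, 0, 0], "twist": 1, "hand": 60}
    - {"dp": [0, 0, 0], "twist": 1, "hand": 60}
    - {"dp": [0, 0, 0], "twist": 1, "hand": 60}
    - {"dp": [0, 0, 0], "twist": 1, "hand": 60}
    - {"dp": [0, 0, 0], "twist": 0.6, "hand": 60}
    - {"dp": [0, 0, 0], "twist": 0, "hand": 60}

```text
time: 3.35
position: [0.4667, 0.0688, 0.2309]
ee_rot: [-3.141, 0.001, 0.659]
ft_force: [0.1, -0.4, -1.1]
gripper_width: 0.0597
gripper_force: 0.0
```

```bash
python3 - <<'E'
from h import *
o,im,d=snap('wrist','w1'); print(o['position'],o['ee_rot'],np.round(o['qpos'],2),o['time'])
E
```

```text
[0.46665186 0.06884048 0.23093813] [-3.14130986e+00  7.81162435e-04  6.59270346e-01] [-0.68  0.04  0.48  1.79 -0.02  1.32 -1.1 ] 3.35
```

View pics/w1.png

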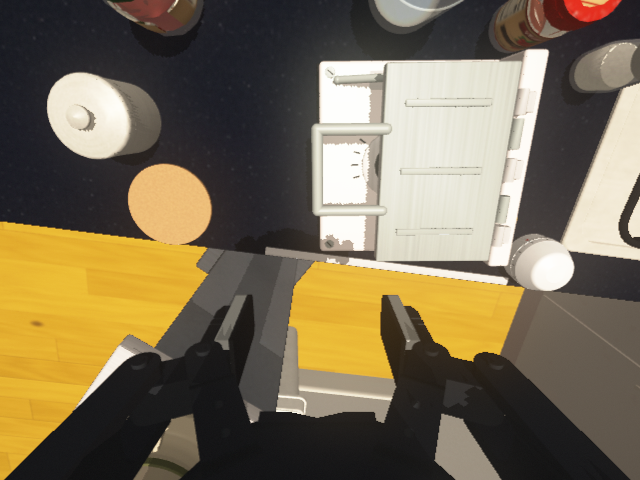

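The wrist view shows the bar vertical at column 318, rows 128 to 212. The guard is to the right, and its front edge runs from (386,62) to (378,260).

```bash
python3 - <<'E'
from h import *
z=np.load('pics/w1.npz'); d=z['d']; o=manip.get_obs()
W={}
for k,(u,v) in dict(bt=(317,135),bm=(317,170),bb=(317,205),g1=(400,70),g2=(395,250),g3=(490,70),gr=(520,110),gr2=(498,215),frontL=(321,70),frontR=(322,245)).items():
    W[k]=pix2w('wrist',u,v,d[v,u],o); print(k,np.round(W[k],4))
for a,b in(('bb','bt'),('gr2','gr'),('frontR','frontL')):
    e=W[b]-W[a]; print(a,b,np.degrees(np.arctan2(e[1],e[0]))-90)
E
```

```text
bt [0.5252 0.1161 0.0852]
bm [0.5027 0.0986 0.0855]
bb [0.4782 0.0795 0.0834]
g1 [0.6044 0.0944 0.0801]
g2 [ 0.4889 -0.0048  0.0817]
g3 [0.6479 0.0384 0.081 ]
gr [ 0.6417 -0.0018  0.0838]
gr2 [ 0.5712 -0.0552  0.0819]
frontL [0.5719 0.1479 0.0288]
frontR [0.436  0.0396 0.0282]
bb bt -52.032488270836424
gr2 gr -52.87589018992915
frontR frontL -51.442984300448984
```

Call:
arm_command:
  series:
    - {"dp": [0.3, 0, 0.3], "twist": 0, "hand": 40}
    - {"dp": [0.5, 0, 0.6], "twist": 0, "hand": 40}
    - {"dp": [0.5, -0.05, 0.8], "twist": 0, "hand": 40}
    - {"dp": [0.23, 0, 0.9], "twist": 0, "hand": 40}
    - {"dp": [0, 0, 0.8], "twist": 0, "hand": 40}
    - {"dp": [0, 0, 0.6], "twist": 0, "hand": 40}
    - {"dp": [0, 0, 0.6], "twist": 0, "hand": 40}
    - {"dp": [0, 0, 0.5], "twist": 0, "hand": 40}
    - {"dp": [0, 0, 0.4], "twist": 0, "hand": 40}
    - {"dp": [0, 0, 0.15], "twist": 0, "hand": 40}
    - {"dp": [0, 0, 0], "twist": 0, "hand": 40}
    - {"dp": [0, 0, 0], "twist": 0, "hand": 40}

```text
time: 4.4
position: [0.5023, 0.0983, 0.0621]
ee_rot: [3.142, 0.0, 0.663]
ft_force: [0.4, 0.2, 0.5]
gripper_width: 0.0399
gripper_force: 0.0
```

Call:
arm_command:
  series:
    - {"dp": [0, 0, 0], "twist": 0, "hand": 20}
    - {"dp": [0, 0, 0], "twist": 0, "hand": 15}
    - {"dp": [0, 0, 0], "twist": 0, "hand": 10}
    - {"dp": [0, 0, 0], "twist": 0, "hand": 5}
    - {"dp": [0, 0, 0], "twist": 0, "hand": 5}
    - {"dp": [0, 0, 0], "twist": 0, "hand": 5}
    - {"dp": [0, 0, 0], "twist": 0, "hand": 5}
    - {"dp": [0, 0, 0], "twist": 0, "hand": 5}
  squeeze: 20

```text
time: 5.07
position: [0.5037, 0.0973, 0.0628]
ee_rot: [3.14, -0.002, 0.661]
ft_force: [3.6, -3.2, 2.5]
gripper_width: 0.0087
gripper_force: 19.6
```

Call:
arm_command:
  series:
    - {"dp": [0, 0.08, -0.3], "twist": 0, "hand": 5}
    - {"dp": [0, 0.02, -0.366], "twist": 0, "hand": 5}
    - {"dp": [0, 0.12, -0.657], "twist": 0, "hand": 5}
    - {"dp": [0, 0.197, -0.638], "twist": 0, "hand": 5}
    - {"dp": [0, 0.272, -0.61], "twist": 0, "hand": 5}
    - {"dp": [0, 0.343, -0.572], "twist": 0, "hand": 5}
    - {"dp": [0, 0.409, -0.528], "twist": 0, "hand": 5}
    - {"dp": [0, 0, 0], "twist": 0, "hand": 5}

```text
time: 5.73
position: [0.5296, 0.0641, 0.1762]
ee_rot: [-3.14, -0.003, 0.662]
ft_force: [-8.8, 6.0, 7.0]
gripper_width: 0.0091
gripper_force: 20.3
```

Call:
arm_command:
  series:
    - {"dp": [0, 0.38, -0.52], "twist": 0, "hand": 5}
    - {"dp": [0, 0.47, -0.44], "twist": 0, "hand": 5}
    - {"dp": [0, 0.56, -0.36], "twist": 0, "hand": 5}
    - {"dp": [0, 0.606, -0.278], "twist": 0, "hand": 5}
    - {"dp": [0, 0.633, -0.204], "twist": 0, "hand": 5}
    - {"dp": [0, 0, 0], "twist": 0, "hand": 5}

```text
time: 6.23
position: [0.5799, -0.0003, 0.2286]
ee_rot: [3.139, -0.004, 0.66]
ft_force: [-2.8, 3.3, 9.0]
gripper_width: 0.0085
gripper_force: 21.6
```

Call:
arm_command:
  series:
    - {"dp": [0, 0.4, -0.12], "twist": 0, "hand": 5}
    - {"dp": [0, 0.5, -0.08], "twist": 0, "hand": 5}
    - {"dp": [0, 0.5, -0.02], "twist": 0, "hand": 5}
    - {"dp": [0, 0.5, 0.0], "twist": 0, "hand": 5}
    - {"dp": [0, 0.4, 0.03], "twist": 0, "hand": 5}
    - {"dp": [0, 0, 0], "twist": 0, "hand": 5}
    - {"dp": [0, 0, 0], "twist": 0, "hand": 5}
    - {"dp": [0, 0, 0], "twist": 0, "hand": 5}

```text
time: 6.9
position: [0.6208, -0.0525, 0.2328]
ee_rot: [3.141, -0.002, 0.663]
ft_force: [1.3, 1.4, 5.3]
gripper_width: 0.0088
gripper_force: 21.1
```

Call:
arm_command:
  series:
    - {"dp": [0, 0.3, 0.05], "twist": 0, "hand": 5}
    - {"dp": [0, 0.4, 0.08], "twist": 0, "hand": 5}
    - {"dp": [0, 0.2, 0.04], "twist": 0, "hand": 5}
    - {"dp": [0, 0, 0], "twist": 0, "hand": 5}
    - {"dp": [0, 0, 0], "twist": 0, "hand": 5}
    - {"dp": [0, 0, 0], "twist": 0, "hand": 5}

```text
time: 7.4
position: [0.6372, -0.0739, 0.2263]
ee_rot: [-3.142, -0.0, 0.663]
ft_force: [3.3, 4.9, 1.5]
gripper_width: 0.0093
gripper_force: 21.0
```

```bash
python3 - <<'E'
from h import *
o,im,d=snap('scene','s2'); print(o['position'],np.round(o['qpos'],2),o['ft_force'])
cv2.imwrite('pics/s2c.png',cv2.resize(im[120:360,220:480],None,fx=2.4,fy=2.4,interpolation=cv2.INTER_CUBIC))
E
```

```text
[ 0.63724946 -0.07389699  0.2263417 ] [-0.32  0.46  0.56  1.35 -0.24  1.4  -0.67] [3.31469298 4.88896277 1.4578569 ]
```

View pics/s2c.png

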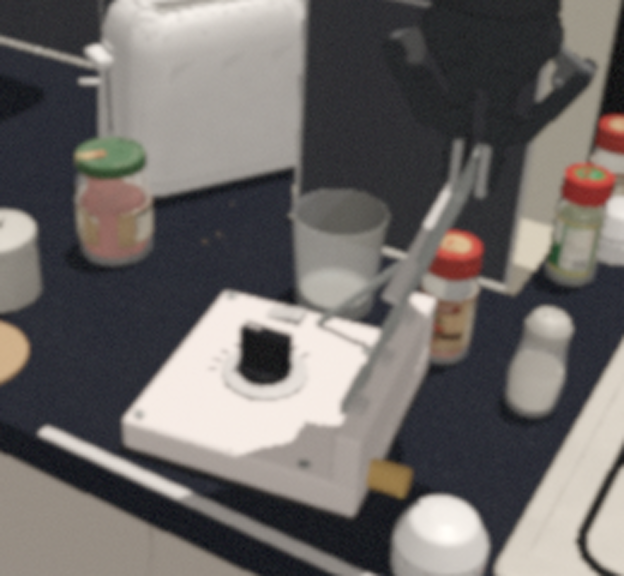

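Call:
arm_command:
  series:
    - {"dp": [0, -0.3, -0.09], "twist": 0, "hand": 5}
    - {"dp": [0, -0.4, -0.09], "twist": 0, "hand": 5}
    - {"dp": [0, -0.4, -0.05], "twist": 0, "hand": 5}
    - {"dp": [0, -0.2, -0.01], "twist": 0, "hand": 5}
    - {"dp": [0, 0, 0], "twist": 0, "hand": 5}
    - {"dp": [0, 0, 0], "twist": 0, "hand": 5}
    - {"dp": [0, 0, 0], "twist": 0, "hand": 5}

```text
time: 8.03
position: [0.6131, -0.0435, 0.2341]
ee_rot: [3.141, -0.001, 0.662]
ft_force: [2.5, 3.4, 4.7]
gripper_width: 0.0092
gripper_force: 21.1
```

Call:
arm_command:
  series:
    - {"dp": [0, -0.1, 0], "twist": 0, "hand": 5}
    - {"dp": [0, -0.1, 0], "twist": 0, "hand": 5}
    - {"dp": [0, -0.07, 0], "twist": 0, "hand": 5}
    - {"dp": [0, 0, 0], "twist": 0, "hand": 5}
    - {"dp": [0, 0, 0], "twist": 0, "hand": 5}

```text
time: 8.45
position: [0.6082, -0.0373, 0.2342]
ee_rot: [3.141, -0.001, 0.662]
ft_force: [2.9, 3.7, 5.1]
gripper_width: 0.0087
gripper_force: 21.3
```

Call:
arm_command:
  series:
    - {"dp": [0, -0.05, 0], "twist": 0, "hand": 5}
    - {"dp": [0, -0.05, 0], "twist": 0, "hand": 5}
    - {"dp": [0, -0.05, 0], "twist": 0, "hand": 5}
    - {"dp": [0, 0, 0], "twist": 0, "hand": 5}
    - {"dp": [0, 0, 0], "twist": 0, "hand": 5}
    - {"dp": [0, 0, 0], "twist": 0, "hand": 5}

```text
time: 8.95
position: [0.6057, -0.0343, 0.2342]
ee_rot: [3.14, -0.001, 0.661]
ft_force: [4.7, 1.8, 4.9]
gripper_width: 0.0091
gripper_force: 21.3
```

Call:
arm_command:
  series:
    - {"dp": [0, -0.05, 0], "twist": 0, "hand": 5}
    - {"dp": [0, -0.05, 0], "twist": 0, "hand": 5}
    - {"dp": [0, 0, 0], "twist": 0, "hand": 5}
    - {"dp": [0, 0, 0], "twist": 0, "hand": 5}
    - {"dp": [0, 0, 0], "twist": 0, "hand": 5}

```text
time: 9.37
position: [0.6042, -0.0325, 0.2342]
ee_rot: [3.139, -0.001, 0.661]
ft_force: [6.7, 0.6, 4.0]
gripper_width: 0.009
gripper_force: 21.2
```

```bash
python3 - <<'E'
from h import *
o,im,d=snap('scene','s3'); print(o['position'],o['ft_force'])
cv2.imwrite('pics/s3c.png',cv2.resize(im[150:340,260:460],None,fx=3,fy=3,interpolation=cv2.INTER_CUBIC))
E
```

```text
[ 0.60421402 -0.03245898  0.23423694] [6.73232143 0.64910891 4.04873503]
```

View pics/s3c.png

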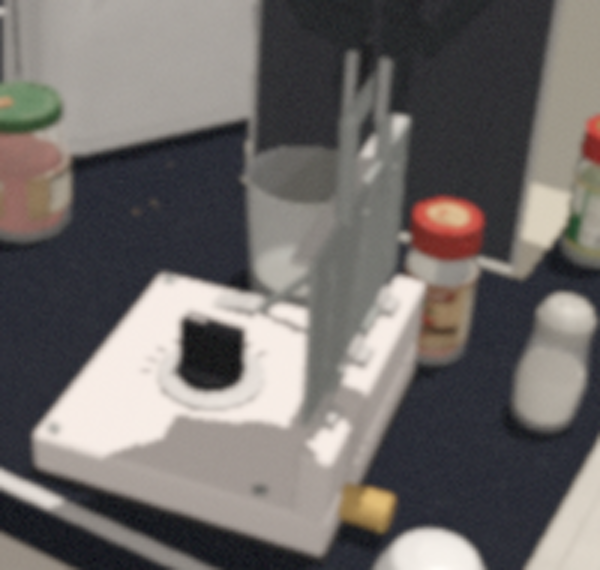

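The leg bears on its step near (255,305) and the measured force shows it carrying the guard, so I'll release and move back and up.

Call:
arm_command:
  series:
    - {"dp": [0, 0.1, 0], "twist": 0, "hand": 9}
    - {"dp": [0, 0, 0], "twist": 0, "hand": 14}
    - {"dp": [0, 0, 0], "twist": 0, "hand": 20}
    - {"dp": [0, 0, 0], "twist": 0, "hand": 30}
    - {"dp": [0, 0, 0], "twist": 0, "hand": 40}
    - {"dp": [0, 0, 0], "twist": 0, "hand": 40}
    - {"dp": [0, 0, 0], "twist": 0, "hand": 40}

```text
time: 10.0
position: [0.6047, -0.0336, 0.2334]
ee_rot: [-3.141, 0.001, 0.662]
ft_force: [-0.4, 1.0, 1.5]
gripper_width: 0.0401
gripper_force: 0.0
```

Call:
arm_command:
  series:
    - {"dp": [0, 0, -0.2], "twist": 0, "hand": 40}
    - {"dp": [0, 0, -0.4], "twist": 0, "hand": 40}
    - {"dp": [0, 0, -0.5], "twist": 0, "hand": 40}
    - {"dp": [0, 0, -0.5], "twist": 0, "hand": 40}
    - {"dp": [0, 0, -0.4], "twist": 0, "hand": 40}
    - {"dp": [0, 0, 0], "twist": 0, "hand": 40}

```text
time: 10.5
position: [0.6062, -0.0338, 0.2979]
ee_rot: [3.138, -0.004, 0.662]
ft_force: [0.5, -0.8, 0.9]
gripper_width: 0.0401
gripper_force: 0.0
```

Call:
arm_command:
  series:
    - {"dp": [0, -0.3, 0], "twist": 0, "hand": 40}
    - {"dp": [0, -0.6, 0], "twist": 0, "hand": 40}
    - {"dp": [0, -0.6, 0], "twist": 0, "hand": 40}
    - {"dp": [0, -0.6, 0], "twist": 0, "hand": 40}
    - {"dp": [0, -0.5, 0], "twist": 0, "hand": 40}
    - {"dp": [0, -0.3, 0], "twist": 0, "hand": 40}
    - {"dp": [0, 0, 0], "twist": 0, "hand": 40}
    - {"dp": [0, 0, 0], "twist": 0, "hand": 40}

```text
time: 11.17
position: [0.5512, 0.0354, 0.2936]
ee_rot: [-3.141, 0.0, 0.663]
ft_force: [0.8, -0.7, 0.0]
gripper_width: 0.0402
gripper_force: 0.0
```

```bash
python3 - <<'E'
from h import *
o,im,d=snap('wrist','w2'); print(o['position'],o['ee_rot'],np.round(o['qpos'],2),o['ft_force'],o['wrist_torque'],o['time'])
E
```

```text
[0.55119655 0.03539813 0.29355054] [-3.14133691e+00  2.49942331e-04  6.63323075e-01] [-0.56  0.22  0.54  1.48 -0.11  1.47 -0.93] [ 0.80547723 -0.69410823  0.00732257] [-0.06465078 -0.02552938 -0.02267789] 11.1667
```

View pics/w2.png

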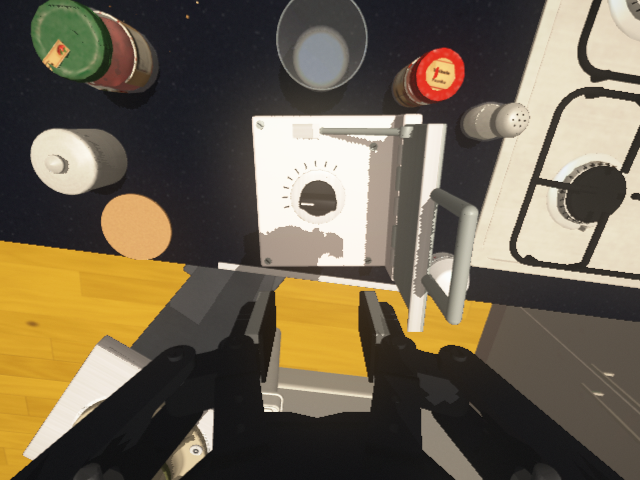

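The guard stands open by itself at (415,230), with the leg from (320,130) to (400,132) and the knob near (318,196). Next I'll take the knob's top surface from the depth.

```bash
python3 - <<'E'
from h import *
z=np.load('pics/w2.npz'); d=z['d'];im=z['im']; o=manip.get_obs()
import h
from scipy.spatial.transform import Rotation as Ro
c=manip.get_calibration('wrist'); f=240/np.tan(np.radians(c['fovy'])/2)
v,u=np.mgrid[160:240,280:360]; D=d[160:240,280:360]
p=np.stack([(u-c['cx'])/f*D,(v-c['cy'])/f*D,D,np.ones_like(D)],-1)@np.array(c['tool_from_camera']).T
P=p[...,:3]@Ro.from_euler('xyz',o['ee_rot']).as_matrix().T+o['position']
Z=P[...,2]; m=(Z>.064)&(Z<.08); Q=P[m][:,:2]; print(m.sum(),Q.mean(0),np.median(Z[m]))
pts=Q.astype(np.float32)*1000; r=cv2.minAreaRect(pts); print(r, cv2.boxPoints(r).round(1))
w,V=np.linalg.eigh(np.cov(Q.T)); print('dir',np.degrees(np.arctan2(V[1,1],V[0,1])))
print(np.histogram(Z,bins=np.arange(.02,.09,.004)))
cv2.imwrite('pics/w2c.png',cv2.resize(im[155:240,275:360],None,fx=6,fy=6,interpolation=cv2.INTER_CUBIC))
E
```

```text
472 [0.55084665 0.0352939 ] 0.07086531128502999
((550.303955078125, 34.695068359375), (14.351926803588867, 41.76137924194336), 34.23134231567383) [[532.6  47.9]
 [556.1  13.4]
 [568.   21.5]
 [544.5  56. ]]
dir 125.03930465566397
(array([   0,  222, 3998, 1097,   57,  405,   21,   28,   24,   22,   25,
         30,  398,   44,    0,    0,    0]), array([0.02 , 0.024, 0.028, 0.032, 0.036, 0.04 , 0.044, 0.048, 0.052,
       0.056, 0.06 , 0.064, 0.068, 0.072, 0.076, 0.08 , 0.084, 0.088]))
```

View pics/w2c.png

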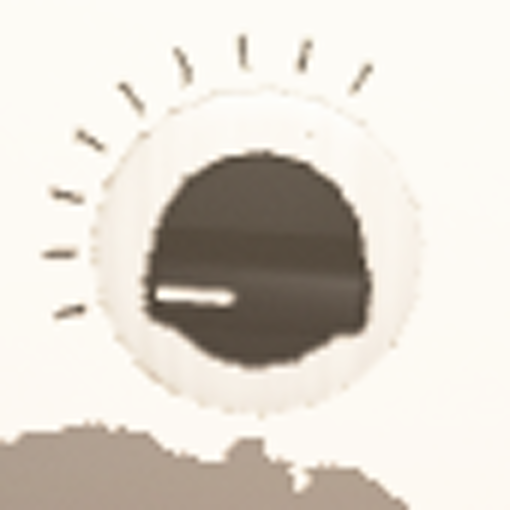

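The knob's bar lies about 125° in the world and the skirt top is near 43 mm. I'll turn the fingers across the bar and descend to TCP z ≈ 0.048.

Call:
arm_command:
  series:
    - {"dp": [0, 0, 0], "twist": -0.5, "hand": 40}
    - {"dp": [0, 0, 0.1], "twist": -1, "hand": 40}
    - {"dp": [0, 0, 0.2], "twist": -1, "hand": 40}
    - {"dp": [0, 0, 0.2], "twist": -1, "hand": 40}
    - {"dp": [0, 0, 0.2], "twist": -1, "hand": 40}
    - {"dp": [0, 0, 0.2], "twist": -1, "hand": 40}
    - {"dp": [0, 0, 0.2], "twist": -1, "hand": 40}
    - {"dp": [0, 0, 0.2], "twist": -1, "hand": 40}
    - {"dp": [0, 0, 0.2], "twist": -1, "hand": 40}
    - {"dp": [0, 0, 0.2], "twist": -1, "hand": 40}
    - {"dp": [0, 0, 0.2], "twist": -1, "hand": 40}
    - {"dp": [0, 0, 0.3], "twist": -1, "hand": 40}
    - {"dp": [0, 0, 0.3], "twist": -1, "hand": 40}
    - {"dp": [0, 0, 0.3], "twist": -1, "hand": 40}
    - {"dp": [0, 0, 0.3], "twist": -1, "hand": 40}
    - {"dp": [0, 0, 0.2], "twist": -0.93, "hand": 40}
    - {"dp": [0, 0, 0], "twist": 0, "hand": 40}
    - {"dp": [0, 0, 0], "twist": 0, "hand": 40}

```text
time: 12.72
position: [0.5516, 0.0339, 0.1944]
ee_rot: [-3.14, -0.0, 2.273]
ft_force: [-0.4, 0.4, -0.7]
gripper_width: 0.0401
gripper_force: 0.0
```

Call:
arm_command:
  series:
    - {"dp": [0, 0, 0.3], "twist": 0.5, "hand": 40}
    - {"dp": [0, 0, 0.5], "twist": 0.43, "hand": 40}
    - {"dp": [0.05, 0, 0.6], "twist": 0, "hand": 40}
    - {"dp": [0, 0, 0.6], "twist": 0, "hand": 40}
    - {"dp": [0, 0, 0.6], "twist": 0, "hand": 40}
    - {"dp": [0, 0, 0.6], "twist": 0, "hand": 40}
    - {"dp": [0, 0, 0.5], "twist": 0, "hand": 40}
    - {"dp": [0, 0, 0.4], "twist": 0, "hand": 40}
    - {"dp": [0, 0, 0.3], "twist": 0, "hand": 40}
    - {"dp": [0, 0, 0], "twist": 0, "hand": 40}
    - {"dp": [0, 0, 0], "twist": 0, "hand": 40}

```text
time: 13.63
position: [0.5508, 0.0362, 0.0629]
ee_rot: [-3.141, 0.0, 2.18]
ft_force: [-0.1, 0.3, 0.5]
gripper_width: 0.04
gripper_force: 0.0
```

Call:
arm_command:
  series:
    - {"dp": [-0.04, 0, 0.2], "twist": 0, "hand": 40}
    - {"dp": [0, 0, 0.2], "twist": 0, "hand": 40}
    - {"dp": [0, 0, 0.1], "twist": 0, "hand": 30}
    - {"dp": [0, 0, 0], "twist": 0, "hand": 25}
    - {"dp": [0, 0, 0], "twist": 0, "hand": 20}
    - {"dp": [0, 0, 0], "twist": 0, "hand": 16}
    - {"dp": [0, 0, 0], "twist": 0, "hand": 12}
    - {"dp": [0, 0, 0], "twist": 0, "hand": 8}
    - {"dp": [0, 0, 0], "twist": 0, "hand": 8}
    - {"dp": [0, 0, 0], "twist": 0, "hand": 8}
    - {"dp": [0, 0, 0], "twist": 0, "hand": 8}
  squeeze: 50

```text
time: 14.55
position: [0.5508, 0.035, 0.0481]
ee_rot: [-3.141, -0.0, 2.18]
ft_force: [-5.0, -0.6, 5.7]
gripper_width: 0.013
gripper_force: 49.5
```

```bash
cat > t.py <<'E'
from h import *
o=manip.get_obs(); print(o['time'],np.round(o['position'],4),'yaw',round(o['ee_rot'][2],4),'F',np.round(o['ft_force'],1),'T',np.round(o['wrist_torque'],3),'q7',round(o['qpos'][6],3),'e7',o['effort'][6],o['gripper_width'],o['gripper_force'])
E
python3 t.py
```

```text
14.55 [0.5508 0.035  0.0481] yaw 2.1801 F [-5.  -0.6  5.7] T [-0.242  0.978 -0.085] q7 0.613 e7 0.0825157156214118 0.013001131838596214 49.4633549451828
```

Call:
arm_command:
  series:
    - {"dp": [0, 0, 0], "twist": 0.4, "hand": 8}
    - {"dp": [0, 0, 0], "twist": 0.6, "hand": 8}
    - {"dp": [0, 0, 0], "twist": 0.6, "hand": 8}
    - {"dp": [0, 0, 0], "twist": 0.6, "hand": 8}
    - {"dp": [0, 0, 0], "twist": 0.6, "hand": 8}
    - {"dp": [0, 0, 0], "twist": 0.6, "hand": 8}
    - {"dp": [0, 0, 0], "twist": 0.4, "hand": 8}
    - {"dp": [0, 0, 0], "twist": 0.3, "hand": 8}

```text
time: 15.22
position: [0.5512, 0.0351, 0.0482]
ee_rot: [-3.141, 0.0, 1.749]
ft_force: [-3.6, -1.1, 4.1]
gripper_width: 0.013
gripper_force: 49.2
```

```bash
python3 t.py
```

```text
15.2167 [0.5512 0.0351 0.0482] yaw 1.7489 F [-3.6 -1.1  4.1] T [-0.287  0.638  0.059] q7 0.217 e7 0.3098423592746258 0.013025266982847783 49.23306941986084
```

Call:
arm_command:
  series:
    - {"dp": [0, 0, 0], "twist": 0.4, "hand": 8}
    - {"dp": [0, 0, 0], "twist": 0.4, "hand": 8}
    - {"dp": [0, 0, 0], "twist": 0.3, "hand": 8}
    - {"dp": [0, 0, 0], "twist": 0, "hand": 8}

```text
time: 15.55
position: [0.5513, 0.0351, 0.0482]
ee_rot: [3.141, 0.0, 1.635]
ft_force: [-2.4, -2.6, 5.3]
gripper_width: 0.0131
gripper_force: 49.4
```

```bash
python3 t.py
```

```text
15.55 [0.5513 0.0351 0.0482] yaw 1.6345 F [-2.4 -2.6  5.3] T [-0.292  0.679 -0.107] q7 0.112 e7 -0.6080718152225018 0.01305966990332821 49.36267912387848
```

```bash
cat > t.py <<'E'
from h import *
L=[]
for i in range(5):
    o=manip.get_obs(); L.append([o['wrist_torque'][2],o['effort'][6],o['ee_rot'][2]]); 
    if i<4: manip.get_image('wrist')
print(round(o['time'],2),np.round(o['position'],4),'F',np.round(o['ft_force'],1),'\n',np.round(np.array(L).T,3),'turned',round(2.18-L[-1][2],3),o['gripper_force'])
E
python3 t.py
```

```text
15.75 [0.5513 0.0351 0.0481] F [-3.2 -1.4  5.9] 
 [[-0.107 -0.074 -0.129 -0.118 -0.11 ]
 [-0.608 -0.316 -0.026  0.07   0.096]
 [ 1.635  1.636  1.637  1.637  1.637]] turned 0.543 49.43803310394287
```

Call:
arm_command:
  series:
    - {"dp": [0, 0, 0], "twist": 0.15, "hand": 8}
    - {"dp": [0, 0, 0], "twist": 0.15, "hand": 8}
    - {"dp": [0, 0, 0], "twist": 0.15, "hand": 8}
    - {"dp": [0, 0, 0], "twist": 0.15, "hand": 8}

```text
time: 16.08
position: [0.5513, 0.0351, 0.0481]
ee_rot: [3.141, 0.0, 1.574]
ft_force: [-4.1, -2.4, 5.4]
gripper_width: 0.0128
gripper_force: 49.4
```

```bash
python3 t.py
```

```text
16.28 [0.5513 0.0351 0.0481] F [-3.  -2.2  4.9] 
 [[ 0.105  0.008 -0.075 -0.097 -0.031]
 [ 0.26   0.156 -0.245 -0.033  0.045]
 [ 1.574  1.573  1.574  1.574  1.574]] turned 0.606 49.47813928127289
```

Call:
arm_command:
  series:
    - {"dp": [0, 0, 0], "twist": 0.15, "hand": 8}
    - {"dp": [0, 0, 0], "twist": 0.15, "hand": 8}
    - {"dp": [0, 0, 0], "twist": 0.15, "hand": 8}
    - {"dp": [0, 0, 0], "twist": 0.15, "hand": 8}

```text
time: 16.62
position: [0.5514, 0.0351, 0.0482]
ee_rot: [3.141, 0.0, 1.511]
ft_force: [-2.5, -1.9, 5.4]
gripper_width: 0.0131
gripper_force: 49.4
```

```bash
python3 t.py
```

```text
16.82 [0.5514 0.035  0.0482] F [-3.4 -1.6  5.2] 
 [[ 0.139  0.014 -0.083 -0.053 -0.074]
 [ 0.259  0.155 -0.245 -0.034  0.045]
 [ 1.511  1.51   1.511  1.511  1.511]] turned 0.669 49.447327852249146
```

Same as before: friction only. Continuing.

Call:
arm_command:
  series:
    - {"dp": [0, 0, 0], "twist": 0.15, "hand": 8}
    - {"dp": [0, 0, 0], "twist": 0.15, "hand": 8}
    - {"dp": [0, 0, 0], "twist": 0.15, "hand": 8}
    - {"dp": [0, 0, 0], "twist": 0.15, "hand": 8}

```text
time: 17.15
position: [0.5514, 0.0351, 0.0481]
ee_rot: [3.141, 0.0, 1.448]
ft_force: [-3.4, -2.5, 4.8]
gripper_width: 0.0128
gripper_force: 49.4
```

```bash
python3 t.py
```

```text
17.35 [0.5514 0.0351 0.0482] F [-3.2 -2.2  6.3] 
 [[ 0.111  0.03  -0.029 -0.008 -0.031]
 [ 0.278  0.16  -0.244 -0.035  0.044]
 [ 1.448  1.447  1.448  1.448  1.448]] turned 0.732 49.4622927904129
```

Call:
arm_command:
  series:
    - {"dp": [0, 0, 0], "twist": 0.15, "hand": 8}
    - {"dp": [0, 0, 0], "twist": 0.15, "hand": 8}
    - {"dp": [0, 0, 0], "twist": 0.15, "hand": 8}
    - {"dp": [0, 0, 0], "twist": 0.15, "hand": 8}

```text
time: 17.68
position: [0.5515, 0.035, 0.0482]
ee_rot: [3.141, 0.0, 1.385]
ft_force: [-2.3, -2.4, 4.9]
gripper_width: 0.0131
gripper_force: 49.4
```

```bash
python3 t.py
```

```text
17.88 [0.5515 0.0351 0.0482] F [-2.8 -1.8  4.8] 
 [[ 0.057  0.046 -0.033 -0.035 -0.046]
 [ 0.258  0.154 -0.245 -0.034  0.044]
 [ 1.385  1.384  1.385  1.385  1.386]] turned 0.794 49.43224489688873
```

Call:
arm_command:
  series:
    - {"dp": [0, 0, 0], "twist": 0.15, "hand": 8}
    - {"dp": [0, 0, 0], "twist": 0.15, "hand": 8}
    - {"dp": [0, 0, 0], "twist": 0.15, "hand": 8}
    - {"dp": [0, 0, 0], "twist": 0.15, "hand": 8}

```text
time: 18.22
position: [0.5515, 0.035, 0.0482]
ee_rot: [3.141, 0.0, 1.322]
ft_force: [-2.1, -2.1, 4.5]
gripper_width: 0.0134
gripper_force: 49.4
```

```bash
python3 t.py
```

```text
18.42 [0.5515 0.035  0.0481] F [-2.1 -1.9  5.5] 
 [[ 0.138  0.091 -0.03  -0.081 -0.082]
 [ 0.257  0.154 -0.245 -0.034  0.044]
 [ 1.322  1.32   1.321  1.322  1.322]] turned 0.858 49.47234570980072
```

Call:
arm_command:
  series:
    - {"dp": [0, 0, 0], "twist": 0.15, "hand": 8}
    - {"dp": [0, 0, 0], "twist": 0.15, "hand": 8}
    - {"dp": [0, 0, 0], "twist": 0.15, "hand": 8}
    - {"dp": [0, 0, 0], "twist": 0.15, "hand": 8}

```text
time: 18.75
position: [0.5516, 0.035, 0.0481]
ee_rot: [3.141, 0.0, 1.259]
ft_force: [-1.3, -2.1, 4.9]
gripper_width: 0.013
gripper_force: 49.4
```

```bash
python3 t.py
```

```text
18.95 [0.5516 0.035  0.0482] F [-2.  -2.3  5.3] 
 [[ 0.097  0.007 -0.027 -0.026 -0.116]
 [ 0.256  0.153 -0.245 -0.034  0.044]
 [ 1.259  1.257  1.259  1.259  1.259]] turned 0.921 49.44345474243164
```

Call:
arm_command:
  series:
    - {"dp": [0, 0, 0], "twist": 0.15, "hand": 8}
    - {"dp": [0, 0, 0], "twist": 0.15, "hand": 8}
    - {"dp": [0, 0, 0], "twist": 0.15, "hand": 8}
    - {"dp": [0, 0, 0], "twist": 0.15, "hand": 8}

```text
time: 19.28
position: [0.5516, 0.035, 0.0481]
ee_rot: [3.141, 0.0, 1.196]
ft_force: [-2.8, -2.6, 5.0]
gripper_width: 0.013
gripper_force: 49.4
```

```bash
python3 t.py
```

```text
19.48 [0.5516 0.035  0.0481] F [-1.5 -2.2  5.3] 
 [[ 0.094  0.037 -0.033 -0.056 -0.083]
 [ 0.255  0.152 -0.245 -0.035  0.043]
 [ 1.196  1.194  1.195  1.196  1.196]] turned 0.984 49.450315833091736
```

Call:
arm_command:
  series:
    - {"dp": [0, 0, 0], "twist": 0.15, "hand": 8}
    - {"dp": [0, 0, 0], "twist": 0.15, "hand": 8}
    - {"dp": [0, 0, 0], "twist": 0.15, "hand": 8}
    - {"dp": [0, 0, 0], "twist": 0.15, "hand": 8}

```text
time: 19.82
position: [0.5517, 0.0349, 0.0482]
ee_rot: [3.141, -0.0, 1.133]
ft_force: [-2.0, -2.5, 5.4]
gripper_width: 0.0132
gripper_force: 49.4
```

```bash
python3 t.py
```

```text
20.02 [0.5517 0.035  0.0482] F [-2.3 -2.7  5.3] 
 [[ 0.082  0.038 -0.054 -0.158 -0.079]
 [ 0.226  0.156 -0.245 -0.037  0.041]
 [ 1.133  1.131  1.133  1.133  1.133]] turned 1.047 49.45328414440155
```

Call:
arm_command:
  series:
    - {"dp": [0, 0, 0], "twist": 0.15, "hand": 8}
    - {"dp": [0, 0, 0], "twist": 0.15, "hand": 8}
    - {"dp": [0, 0, 0], "twist": 0.15, "hand": 8}
    - {"dp": [0, 0, 0], "twist": 0.15, "hand": 8}

```text
time: 20.35
position: [0.5517, 0.0349, 0.0482]
ee_rot: [3.141, -0.0, 1.07]
ft_force: [-1.2, -1.9, 5.3]
gripper_width: 0.013
gripper_force: 49.4
```

```bash
python3 t.py
```

```text
20.55 [0.5517 0.0349 0.0482] F [-1.2 -2.1  5.6] 
 [[ 0.054  0.058 -0.019 -0.053 -0.044]
 [ 0.253  0.151 -0.245 -0.035  0.043]
 [ 1.07   1.069  1.07   1.07   1.07 ]] turned 1.11 49.426817893981934
```

Call:
arm_command:
  series:
    - {"dp": [0, 0, 0], "twist": 0.15, "hand": 8}
    - {"dp": [0, 0, 0], "twist": 0.15, "hand": 8}
    - {"dp": [0, 0, 0], "twist": 0.15, "hand": 8}
    - {"dp": [0, 0, 0], "twist": 0.15, "hand": 8}

```text
time: 20.88
position: [0.5518, 0.0349, 0.0482]
ee_rot: [3.141, -0.0, 1.006]
ft_force: [-1.5, -2.9, 5.1]
gripper_width: 0.013
gripper_force: 49.4
```

```bash
python3 t.py
```

```text
21.08 [0.5518 0.0349 0.0481] F [-1.3 -2.5  5. ] 
 [[ 0.122  0.018 -0.013 -0.093 -0.023]
 [ 0.252  0.15  -0.246 -0.036  0.041]
 [ 1.006  1.005  1.006  1.007  1.007]] turned 1.173 49.45355951786041
```

Call:
arm_command:
  series:
    - {"dp": [0, 0, 0], "twist": 0.15, "hand": 8}
    - {"dp": [0, 0, 0], "twist": 0.15, "hand": 8}
    - {"dp": [0, 0, 0], "twist": 0.15, "hand": 8}
    - {"dp": [0, 0, 0], "twist": 0.15, "hand": 8}

```text
time: 21.42
position: [0.5518, 0.0349, 0.0482]
ee_rot: [3.14, -0.0, 0.943]
ft_force: [-1.4, -2.3, 6.0]
gripper_width: 0.013
gripper_force: 49.4
```

```bash
python3 t.py
```

```text
21.62 [0.5518 0.0349 0.0482] F [-1.2 -2.5  5.3] 
 [[ 0.131  0.017 -0.005 -0.044 -0.067]
 [ 0.251  0.149 -0.245 -0.036  0.042]
 [ 0.943  0.942  0.943  0.944  0.944]] turned 1.236 49.42923545837402
```

Call:
arm_command:
  series:
    - {"dp": [0, 0, 0], "twist": 0.15, "hand": 8}
    - {"dp": [0, 0, 0], "twist": 0.15, "hand": 8}
    - {"dp": [0, 0, 0], "twist": 0.15, "hand": 8}
    - {"dp": [0, 0, 0], "twist": 0.15, "hand": 8}

```text
time: 21.95
position: [0.5518, 0.0348, 0.0481]
ee_rot: [3.14, -0.0, 0.88]
ft_force: [-1.5, -3.7, 5.2]
gripper_width: 0.0135
gripper_force: 49.4
```

```bash
python3 t.py
```

```text
22.15 [0.5519 0.0348 0.0481] F [-2.3 -2.8  5.5] 
 [[ 0.126  0.126  0.076  0.008 -0.067]
 [ 0.183  0.074 -0.321 -0.11  -0.031]
 [ 0.88   0.879  0.88   0.881  0.881]] turned 1.299 49.44092094898224
```

The settled joint-7 effort has shifted by about −0.075, which I read as the start of stop contact. I'll take half a step to confirm.

Call:
arm_command:
  series:
    - {"dp": [0, 0, 0], "twist": 0.1, "hand": 8}
    - {"dp": [0, 0, 0], "twist": 0.1, "hand": 8}
    - {"dp": [0, 0, 0], "twist": 0.1, "hand": 8}

```text
time: 22.4
position: [0.5519, 0.0348, 0.0482]
ee_rot: [3.14, -0.0, 0.849]
ft_force: [-1.6, -2.2, 5.0]
gripper_width: 0.013
gripper_force: 49.5
```

```bash
python3 t.py
```

```text
22.6 [0.5519 0.0348 0.0482] F [-0.5 -2.8  5.7] 
 [[ 0.249  0.198  0.158  0.102  0.121]
 [ 0.007 -0.066 -0.321 -0.182 -0.13 ]
 [ 0.849  0.848  0.849  0.85   0.849]] turned 1.331 49.43630039691925
```

Torque has risen 0.1 N m for 0.031 rad, so the stop is confirmed at about 0.175 N m. One more equal step should give about 0.27.

Call:
arm_command:
  series:
    - {"dp": [0, 0, 0], "twist": 0.1, "hand": 8}
    - {"dp": [0, 0, 0], "twist": 0.1, "hand": 8}
    - {"dp": [0, 0, 0], "twist": 0.1, "hand": 8}

```text
time: 22.85
position: [0.5519, 0.0348, 0.0482]
ee_rot: [3.14, -0.0, 0.818]
ft_force: [-1.5, -3.4, 5.9]
gripper_width: 0.013
gripper_force: 49.5
```

```bash
python3 t.py
```

```text
23.05 [0.5519 0.0348 0.0482] F [-0.8 -3.   5.4] 
 [[ 0.275  0.315  0.254  0.216  0.162]
 [-0.059 -0.132 -0.389 -0.25  -0.198]
 [ 0.818  0.817  0.818  0.818  0.818]] turned 1.362 49.44231569766998
```

Call:
arm_command:
  series:
    - {"dp": [0, 0, 0], "twist": 0, "hand": 15}
    - {"dp": [0, 0, 0], "twist": 0, "hand": 20}
    - {"dp": [0, 0, 0], "twist": 0, "hand": 30}
    - {"dp": [0, 0, 0], "twist": 0, "hand": 36}
    - {"dp": [0, 0, 0], "twist": 0, "hand": 36}
    - {"dp": [0, 0, -0.2], "twist": 0, "hand": 36}
    - {"dp": [0, 0, -0.4], "twist": 0, "hand": 36}
    - {"dp": [0, 0, -0.6], "twist": 0, "hand": 36}
    - {"dp": [0, 0, -0.7], "twist": 0, "hand": 36}
    - {"dp": [0, 0, -0.7], "twist": 0, "hand": 36}
    - {"dp": [0, 0, -0.7], "twist": 0, "hand": 36}
    - {"dp": [0, 0, -0.7], "twist": 0, "hand": 36}
    - {"dp": [0, 0, -0.7], "twist": 0, "hand": 36}
    - {"dp": [0, 0, -0.7], "twist": 0, "hand": 36}
    - {"dp": [0, 0, -0.7], "twist": 0, "hand": 36}
    - {"dp": [0, 0, -0.6], "twist": 0, "hand": 36}
    - {"dp": [0, 0, -0.4], "twist": 0, "hand": 36}
    - {"dp": [0, 0, -0.2], "twist": 0, "hand": 36}
    - {"dp": [0, 0, 0], "twist": 0, "hand": 36}
    - {"dp": [0, 0, 0], "twist": 0, "hand": 36}

```text
time: 24.72
position: [0.5512, 0.0353, 0.2669]
ee_rot: [3.142, -0.0, 0.819]
ft_force: [-0.3, -0.7, -0.9]
gripper_width: 0.036
gripper_force: 0.0
```

```bash
python3 - <<'E'
from h import *
o,im,d=snap('wrist','w3'); print(o['position'],o['ee_rot'],o['ft_force'],o['time'])
from scipy.spatial.transform import Rotation as Ro
c=manip.get_calibration('wrist'); f=240/np.tan(np.radians(c['fovy'])/2)
v,u=np.mgrid[0:480,0:640]
p=np.stack([(u-c['cx'])/f*d,(v-c['cy'])/f*d,d,np.ones_like(d)],-1)@np.array(c['tool_from_camera']).T
P=p[...,:3]@Ro.from_euler('xyz',o['ee_rot']).as_matrix().T+o['position']
m=(P[...,2]>.064)&(P[...,2]<.08)&(np.hypot(P[...,0]-.5505,P[...,1]-.035)<.03)
Q=P[m][:,:2]; w,V=np.linalg.eigh(np.cov(Q.T)); print(m.sum(),Q.mean(0),'knob bar dir',np.degrees(np.arctan2(V[1,1],V[0,1])))
E
```

```text
[0.55117951 0.03530357 0.26686596] [ 3.14158189e+00 -3.08068882e-04  8.19212234e-01] [-0.28855864 -0.70914496 -0.92218005] 24.7167
515 [0.55076078 0.03647261] knob bar dir 49.79681741236096
```

View pics/w3.png

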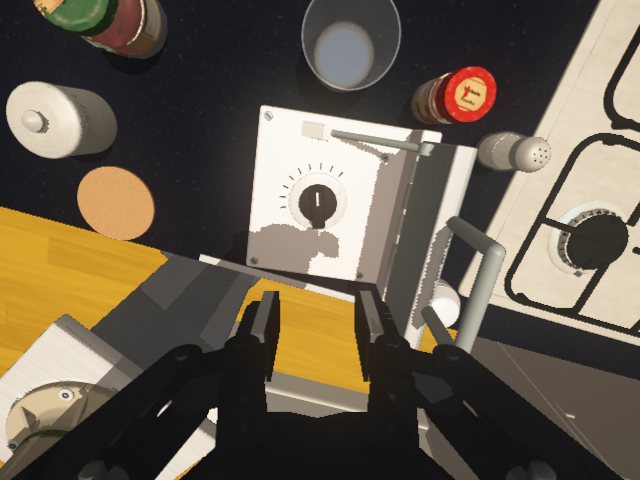

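The guard is propped, with the leg from (333,133) to (425,148). The knob has turned about 75° and rests on its stop, the bystanders are undisturbed and the gripper is clear.

```bash
python3 -c "
from bench import manip
print(manip.finish_job())"
```

```text
the job is handed in; nothing more can be done
None
```

The flap is propped open on its leg, the knob was turned clockwise about 75° to roughly 0.25 N m on its end stop and released, and the job was handed in at about 25 s; no verdict came back.

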